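# Find the freed bush stub, drift it out and seat the new bush

## Robot

A 6-joint arm with a two-finger parallel gripper is mounted at the origin on a cart in front of the work surface, level with it; the furniture and walls round the work are solid. World frame = base frame: x ahead of the robot, y to its left, z up, the work surface at z = 0. Lengths are in m, angles in rad, forces in N, time in s.
With the tool pointing down it reaches from about 0.375 to 0.975 m from the base axis. Payload 3.8 kg.
Tool frame: the origin (TCP) lies midway between the tips of the shut fingers; the grasp point (between the pads) lies 19 mm behind it; z points along the fingers, y is the line along which they close (so a half turn about z gives the same grasp; the last joint's range is limited). The gripper opens to 85 mm and grips with 20 to 120 N. Pads are 22 mm wide; open, the fingers measure 114 mm over their backs; the gripper's body (76 mm by 85 mm) begins 54 mm behind the grasp point. The pads swing forward as they close: fully open they stand 13 mm farther back than shut.
Start: joints at [-1.317, 0.264, 1.604, -0, 1.274, -0.037], TCP at [0.194, -0.647, 0.231] pointing down, gripper open.
Joint ranges: [-2.63, 2.63], [-0.94, 2.18], [0.31, 2.57], [-1.31, 4.45], [0, 2.66], [-2.55, 2.55]. Speed limits (rad/s): [2.57, 2.57, 3.14, 3.14, 3.14, 3.14].

## Interface

Orientations are given as a rotation vector (axis times angle).
In Python, from workcell import status, read_camera, workorder, masks_of gives the robot as it stands.
- The arm moves only by the tool drive_tool, never from a script. Its argument "rows" is a list of rows, each a list of 7 numbers: the turn, a rotation vector about the tool's x, y, z in degrees, then the shift along the tool's x, y, z in m, then the opening, from 0 (shut) to 1 (fully open). In form: [[ax, ay, az, tx, ty, tz, claw], ...]. A call has 1 to 8 rows; each row shifts and turns the commanded pose from where the row before left it, along the tool's axes as they then stand; what a row does not reach is not made up. A row lasts 1/12 s, in which the tool goes at most 41.7 mm and 7.16 degrees, less where a joint would pass 70% of its speed; a pose out of reach is approached as far as the arm can. A call is refused whole if a number of a shift passes 0.0417 or a number of a turn 7.16, either way. A call with a gripper value outside its range is refused whole. The fingers move at their own pace and stop on an object; "force" is the grip in N (left out, the last holds). Time passes only in rows, so rows that do not move let the fingers close. It gives the time, the measured TCP pose, the force, the opening and the grip force at its end, in the units of the state.
- status.read_state(): the state, without advancing time (a new reading comes with each control period).
- read_camera(name): name is "side" or "top" or "wrist"; returns a dict with "color" (420x560x3 uint8, red, green, blue), "intrinsics" (3x3 intrinsics, pixels), "D" ([k1, k2, p1, p2, k3] as OpenCV has them; the pictures are not rectified), "world_from_camera" (4x4, takes a point from camera to world coordinates); the wrist camera has in their place "mount" (4x4, takes a point from camera to tool coordinates, whose origin is the TCP and whose axes are the flange's). Camera axes: x right, y up, looking along -z (the intrinsics and any distortion apply to the point x, -y, -z); pixel columns grow to the right and rows downward; lengths in m; the calibration is good to about 2 mm. A picture is of the moment at which its call begins: read the wrist's pose just before it. There is no depth.
- workorder.finish_job(): hands the job in; it is judged then, once.
Trained networks look in a picture, given as the dict that the camera call returned (one of the last four; its "shot" number tells which), for a name from the list of things; names that differ only in an ending like _2 or _b are one class to them, and where a whole thing is asked for, a point or a joint stands for the part that bears it (a point fixed in the world has none). Each returns a list of dicts, best first, with "score" (0 to 1); they miss things now and then, are a little off and sometimes report something else, mostly with a low value. They report only what shows in the picture. A call takes as long as a camera call. They do not tell look-alikes from the thing itself.
- masks_of(picture, name): "mask" (420x560 bool, what is visible of it) and "bbox" ([left, top, right, bottom] in pixels, round what is visible of it).
The state is a dict: "time": time; "q": joint angles; "joint_vel": joint speeds; "joint_torque": joint torques, N m; "tool_pos": TCP position; "tcp_rot": TCP orientation; "wrist_force": force on the tool from outside, world axes, zero at the start; "torque": the same for the moment, N m; "width": opening from 0.0 (shut) to 1.0 (fully open); "grip_force": force on a finger pad.
Only numpy, scipy, OpenCV 4.12 (cv2) and the standard library are available. Lean on these libraries where they do the work, as an engineer would, in place of code of your own. Each camera call takes 0.05 s, during which the arm holds its last target. There are 200 camera calls.

## Task

In each of the three bores of the selector cover an old bush has broken off, and the penetrating oil has freed only one of the three stubs. Take the drift from its wooden stand and feel each stub with a gentle push, never harder than 30 N, to find the one that gives; drive that one right through until the drift comes out below the bore, and leave the seized ones as they are. Put the drift back upright in its hole in the stand, then push the new bronze bush upright and fully home, no harder than 30 N, into the bore that is now clear, and let go; do not shove the oil bottle or the shift fork beside the work about.

Things in the scene. Friction and masses are not known exactly. Their poses are not given: they have to be found in the camera images.
- cover: Grey cast aluminium selector cover, 95 x 190 mm, bolted on a dark steel plate 120 x 210 x 8 mm, all fixed; its long side is its y axis. Origin: centre of the plate's underside on the bench, z up. On top a raised boss 46 mm wide with three upright round bores 21.4 mm in diameter, 30 mm deep, 48 mm apart along y, mouths 66 mm above the bench; below them a closed hollow, floor 58 mm under the mouths.
- bore_1 (a point): Centre of the mouth of the bore at the cover's -y end, at the boss's top face; z up. In every bore sits a dull brown bronze stub 20.6 mm across, 12 mm tall, its top 5 to 12 mm below the mouth; only a push tells which is free. The free one slides down at a steady 6 N or so and stays where pushed, at most until it lies on the floor (top 46 mm below the mouth). The two seized ones do not yield.
- bore_2 (a point): The same for the middle bore.
- bore_3 (a point): The same for the bore at the cover's +y end.
- stand: Wooden block 130 x 50 x 45 mm (x, y, z), fixed, origin at the centre of its underside. Two short punches (up to 40 mm above the block) are fixed in it at x = +12 and +45 mm; the drift stands in the hole at x = -40 mm.
- stand_hole (a point): Centre of the mouth of the drift's hole, on top of the block, 45 mm above the bench; the hole is 19 mm in diameter and 34 mm deep.
- drift: Steel drift, 120 mm long, about 0.18 kg, upright in the stand with its tip down: a bright pilot 15 mm in diameter and 50 mm long, above it a dark ringed grip 22 mm in diameter and 70 mm long. Origin at the centre of the flat tip, z up along it.
- drift_tip (a point): The centre of the drift's flat tip (its origin).
- bush: New headed bush of yellow bronze, about 0.09 kg, standing upright on the bench: a round head 30 mm in diameter and 14 mm tall on top of a shank 20 mm in diameter and 25 mm long, whose foot is bevelled 1.5 mm. Origin at the centre of its foot, z up along it.
- bush_seat (a point): Centre of the underside of the bush's head, 25 mm above its foot; at home it lies at the bore's mouth.
- oil: Cream oil bottle with a red spout, 52 mm across, 176 mm tall, standing behind the cover; origin under its centre.
- fork: Grey cast shift fork, 101 x 68 x 22 mm, lying flat; origin under its centre.
Things that resemble listed ones, but are neither listed nor needed, are in the scene too. Several things have the shape of the bush; the one meant has the colours described above.

How it is judged:
By the outcome, as a careful person would: the job done as asked, in the order asked, and still so for the second after the job is handed in, with the robot touching nothing.
It also fails if it takes over 64 s, if anything falls off the work surface, if the arm or the gripper's body presses on something with over 40 N, if the wrist force passes 120 N, or if a joint passes its speed limit or range.

## Working session

There is one attempt and no reset: what is moved stays moved. The work goes in short steps, Python scripts to look and compute and a tool call to move; the robot and the scene stay as the last step left them, time stands still between calls to the robot, and variables do not carry over. Pictures are saved under pics/ and viewed, at most 10 in all, crops included, and the job is handed in when it is done.

Besides the shell and the picture viewer there is one more tool, called after "Emit:" as a command line: name --pt "numbers of a row" for each row, then --argument value for the rest. drive_tool: Moves the arm, as the interface text tells. Its arguments: {"type":"object","properties":{"rows":{"type":"array"},"force":{"type":"number"}},"required":["rows"]}

```bash
mkdir -p pics; ls; cat > h.py <<'E'
import numpy as np,cv2
from scipy.spatial.transform import Rotation as R
from workcell import status, read_camera, workorder, masks_of
def tool():
    s=status.read_state();T=np.eye(4);T[:3,:3]=R.from_rotvec(s['tcp_rot']).as_matrix();T[:3,3]=s['tool_pos'];return T
def shot(name):
    T=tool();p=read_camera(name)
    p['W']=T@np.array(p['mount']) if 'mount' in p else np.array(p['world_from_camera'])
    return p
def save(p,f): cv2.imwrite('pics/'+f,p['color'][:,:,::-1])
def onplane(p,uv,z):
    uv=np.array(uv,float).reshape(-1,1,2)
    n=cv2.undistortPoints(uv,np.array(p['intrinsics']),np.array(p['D'])).reshape(-1,2)
    d=np.c_[n[:,0],-n[:,1],-np.ones(len(n))]@p['W'][:3,:3].T
    o=p['W'][:3,3];return o+d*((z-o[2])/d[:,2])[:,None]
def proj(p,X):
    C=np.linalg.inv(p['W']);x=np.atleast_2d(X)@C[:3,:3].T+C[:3,3]
    return cv2.projectPoints((x*[1,-1,-1]).reshape(-1,1,3),np.zeros(3),np.zeros(3),np.array(p['intrinsics']),np.array(p['D']))[0].reshape(-1,2)
E
python3 - <<'E'
from h import *
print({k:np.round(v,3).tolist() for k,v in status.read_state().items()})
a=shot('top');b=shot('side')
for p,n in((a,'top'),(b,'side')):
    save(p,n+'1.png');print(n,np.round(p['W'],3).tolist(),np.round(p['intrinsics'],1).tolist(),np.round(p['D'],3))
    for c in 'cover stand drift bush oil fork'.split():
        for m in masks_of(p,c)[:4]: print(c,round(m['score'],2),m['bbox'],int(m['mask'].sum()))
E
```

```text
pics
{'time': 0.0, 'q': [-1.317, 0.265, 1.605, 0.0, 1.274, -0.037], 'joint_vel': [-0.001, -0.0, -0.001, -0.0, -0.001, -0.001], 'joint_torque': [0.001, -51.511, -36.731, 0.0, 0.013, 0.0], 'tool_pos': [0.193, -0.646, 0.23], 'tcp_rot': [-3.106, -0.455, 0.0], 'wrist_force': [0.094, 0.799, 0.996], 'torque': [0.072, 0.048, -0.011], 'grip_force': 0.0, 'width': 1.002}
top [[0.008, 0.994, -0.107, 0.451], [-1.0, 0.011, 0.03, -0.109], [0.031, 0.107, 0.994, 1.177], [0.0, 0.0, 0.0, 1.0]] [[406.1, 0.0, 279.6], [0.0, 406.1, 209.9], [0.0, 0.0, 1.0]] [-0.033  0.     0.     0.     0.   ]
cover 0.92 [214.8, 182.4, 295.9, 241.2] 2996
cover 0.61 [330.8, 229.2, 343.5, 236.4] 88
stand 0.8 [326.6, 197.2, 344.2, 243.9] 832
drift 0.6 [333.1, 226.4, 346.3, 236.2] 112
bush 0.58 [201.1, 257.5, 211.7, 267.1] 97
bush 0.5 [226.4, 263.9, 238.4, 275.0] 106
oil 0.95 [281.7, 139.5, 298.8, 165.4] 369
oil 0.43 [326.7, 200.3, 343.5, 243.6] 796
fork 0.79 [342.0, 163.2, 379.3, 189.7] 300
fork 0.18 [333.7, 225.5, 345.1, 233.3] 92
side [[-0.716, 0.414, -0.562, -0.05], [-0.698, -0.413, 0.584, 0.499], [0.01, 0.811, 0.585, 0.72], [0.0, 0.0, 0.0, 1.0]] [[409.7, 0.0, 278.7], [0.0, 409.7, 206.8], [0.0, 0.0, 1.0]] [0.018 0.    0.    0.    0.   ]
cover 0.57 [216.0, 209.7, 302.9, 263.4] 2955
stand 0.61 [298.1, 182.5, 341.4, 219.6] 938
drift 0.49 [329.7, 175.5, 337.9, 204.8] 226
bush 0.72 [225.0, 303.1, 246.2, 321.4] 226
bush 0.54 [251.8, 277.3, 266.6, 301.9] 208
bush 0.48 [280.9, 266.6, 294.4, 285.1] 183
oil 0.79 [231.2, 151.4, 252.8, 204.8] 664
fork 0.56 [288.7, 172.0, 315.9, 185.3] 168
```

```bash
ls pics
```

```text
side1.png
top1.png
```

View pics/top1.png

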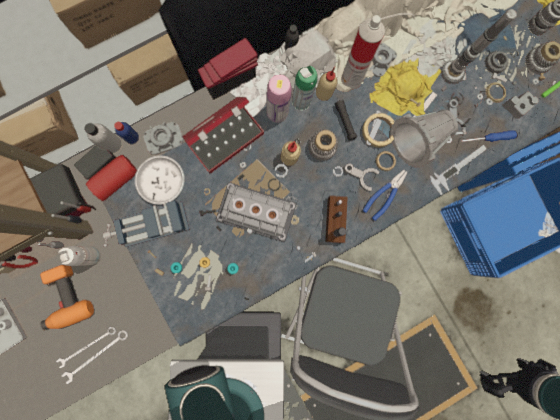

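View pics/side1.png

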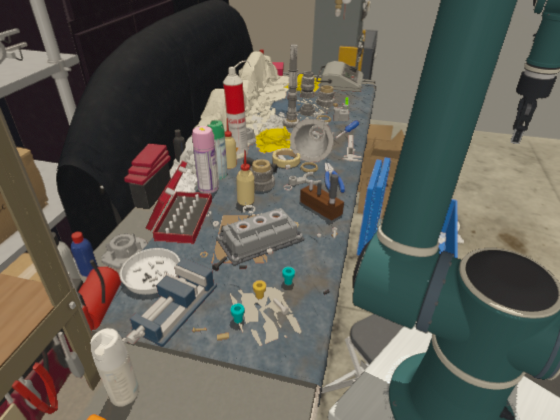

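The top view shows the cover at (257,210) with bores near (239,204), (257,210) and (275,215). The yellow bush is at (205,262), with teal look-alikes at (176,268) and (232,268). The stand is at (336,220) with the drift at its lower end (339,232), and the oil bottle is at (290,152). The fork is at (362,177).

```bash
python3 - <<'E'
from h import *
a=shot('top');b=shot('side')
print('bores',onplane(a,[[239,204],[257,210],[275,215]],.066).round(3).tolist())
print('bush',onplane(a,[205,262],.039).round(3), onplane(b,[260,285],.039).round(3))
print('stand',onplane(a,[[336,220]],.045).round(3))
for p,f in((a,'top2.png'),):
    c=p['color'][120:290,160:400,::-1];cv2.imwrite('pics/'+f,cv2.resize(c,None,fx=3.3,fy=3.3,interpolation=cv2.INTER_CUBIC))
# drift: line triangulation
print('drift foot guess by top of drift z .131', onplane(a,[341,237],.131).round(3), onplane(b,[334,176],.131).round(3))
w=shot('wrist');print(np.round(w['mount'],3).tolist(),np.round(w['intrinsics'],1).tolist(),w['D'])
E
```

```text
bores [[0.586, -0.031, 0.066], [0.57, -0.08, 0.066], [0.557, -0.13, 0.066]]
bush [[0.427 0.062 0.039]] [[0.424 0.063 0.039]]
stand [[ 0.546 -0.302  0.045]]
drift foot guess by top of drift z .131 [[ 0.495 -0.3    0.131]] [[ 0.509 -0.3    0.131]]
[[0.001, 0.946, 0.324, 0.084], [1.0, -0.001, -0.001, -0.001], [-0.0, 0.324, -0.946, -0.144], [0.0, 0.0, 0.0, 1.0]] [[348.9, 0.0, 274.7], [0.0, 348.9, 215.2], [0.0, 0.0, 1.0]] [-0.04980792  0.          0.          0.          0.        ]
```

View pics/top2.png

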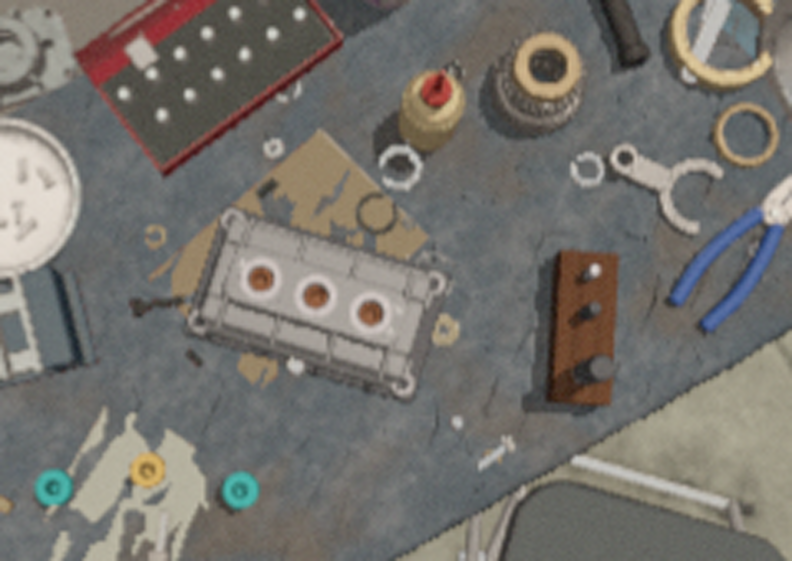

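```bash
cat >> h.py <<'E'
def go(x,y,z,yaw=None):
    "print turn (deg, applied after the shift) and shift in tool axes; yaw = heading of tool x"
    T=tool();d=T[:3,:3].T@(np.array([x,y,z])-T[:3,3])
    h=np.degrees(np.arctan2(T[1,0],T[0,0]));yaw=h if yaw is None else yaw
    c,s=np.cos(np.radians(yaw)),np.sin(np.radians(yaw))
    G=np.array([[c,s,0],[s,-c,0],[0,0,-1.]])
    print('pos',T[:3,3].round(4),'heading',h.round(2),'shift mm',(1e3*d).round(1),'turn',np.degrees(R.from_matrix(T[:3,:3].T@G).as_rotvec()).round(2))
E
python3 - <<'E'
from h import *
go(.50,-.30,.23,-3)
E
```

```text
pos [ 0.1935 -0.6467  0.2313] heading 16.66 shift mm [ 393.  -244.3    1.3] turn [ 0.   -0.   19.66]
```

Emit:
drive_tool --pt "0 0 0 0.0327 -0.0203 0 1" --pt "0 0 0 0.0327 -0.0203 0 1" --pt "0 0 0 0.0327 -0.0203 0 1" --pt "0 0 0 0.0327 -0.0203 0 1" --pt "0 0 0 0.0327 -0.0203 0 1" --pt "0 0 0 0.0327 -0.0203 0 1" --pt "0 0 0 0.0327 -0.0203 0 1" --pt "0 0 0 0.0327 -0.0203 0 1"

```text
time: 1.52
tool_pos: [0.3986, -0.4146, 0.2316]
tcp_rot: [3.108, 0.455, 0.001]
wrist_force: [1.0, -0.7, 0.2]
width: 0.999
grip_force: 0.0
```

Emit:
drive_tool --pt "0 0 0 0.0327 -0.0203 0 1" --pt "0 0 0 0.0327 -0.0203 0 1" --pt "0 0 0 0.0327 -0.0203 0 1" --pt "0 0 0 0.0327 -0.0203 0 1" --pt "0 0 6.5 0 0 0 1" --pt "0 0 6.5 0 0 0 1" --pt "0 0 6.6 0 0 0 1" --pt "0 0 0 0 0 0 1"

```text
time: 2.18
tool_pos: [0.4999, -0.3003, 0.2314]
tcp_rot: [3.14, -0.083, 0.0]
wrist_force: [-0.2, 0.6, -0.2]
width: 0.998
grip_force: 0.0
```

```bash
python3 - <<'E'
from h import *
go(.50,-.30,.23,-3)
p=shot('wrist');save(p,'w1.png')
for c in ('drift','stand'):
  for m in masks_of(p,c)[:3]: print(c,m['score'],m['bbox'])
np.savez('w1.npz',W=p['W'],color=p['color'],intrinsics=p['intrinsics'],D=p['D'])
E
```

```text
pos [ 0.4999 -0.3003  0.2314] heading -3.04 shift mm [ 0.  -0.3  1.4] turn [ 0.   -0.   -0.04]
drift 0.75 [266.3, 164.7, 293.9, 216.0]
stand 0.86 [252.3, 57.0, 306.3, 200.0]
```

View pics/w1.png

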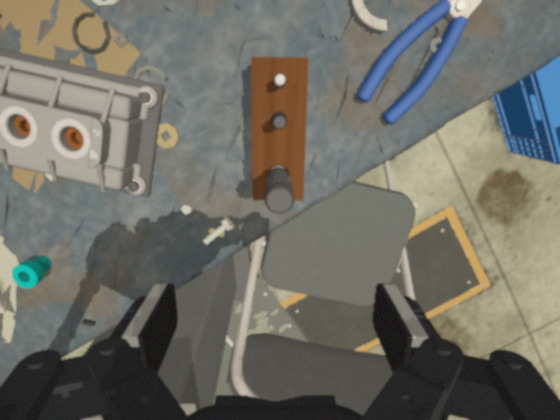

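The wrist view shows the stand with corners (252,57), (308,58), (304,200) and (253,200). The drift's top is at about (279,197), and two bores of the cover are at (21,126) and (74,137).

```bash
python3 - <<'E'
from h import *
d=np.load('w1.npz');p={k:d[k] for k in d}
X=onplane(p,[[252,57],[308,58],[304,200],[253,200]],.045);print(X.round(4).tolist(),X.mean(0).round(4))
print('top',onplane(p,[[279,197],[277.5,168]],.131).round(4))
m=X.mean(0);ax=(X[:2].mean(0)-X[2:].mean(0));print(np.linalg.norm(ax),np.degrees(np.arctan2(ax[1],ax[0])));ax/=np.linalg.norm(ax)
print('hole',m-.04*ax)
print('bores',onplane(p,[[21,126],[74,137]],.06).round(4))
c=p['color'][150:225,240:320,::-1];cv2.imwrite('pics/w1c.png',cv2.resize(c,None,fx=7,fy=7,interpolation=cv2.INTER_CUBIC))
E
```

```text
[[0.6175, -0.2858, 0.045], [0.6142, -0.3346, 0.045], [0.4849, -0.3277, 0.045], [0.4875, -0.2774, 0.045]] [ 0.5511 -0.3064  0.045 ]
top [[ 0.5138 -0.3033  0.131 ]
 [ 0.5352 -0.3033  0.131 ]]
0.129881745308133 -3.3809182789787453
hole [ 0.51112219 -0.30401958  0.045     ]
bores [[ 0.5728 -0.0737  0.06  ]
 [ 0.5597 -0.1212  0.06  ]]
```

View pics/w1c.png

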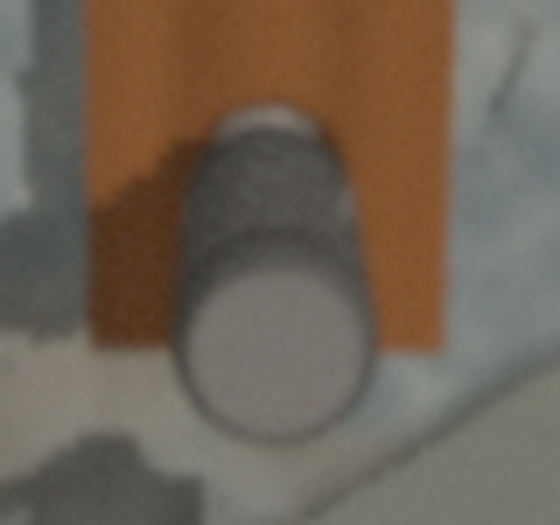

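The close crop puts the drift's top centre at (280,199), which agrees with the hole position worked out from the stand, (0.511,-0.304).

Emit:
drive_tool --pt "0 0 0 0.0113 0.0031 0.02 1" --pt "0 0 0 0 0 0.025 1" --pt "0 0 0 0 0 0.025 1" --pt "0 0 0 0 0 0.025 1" --pt "0 0 0 0 0 0.025 1" --pt "0 0 0 0 0 0.0234 1" --pt "0 0 0 0 0 0 0.2" --pt "0 0 0 0 0 0 0" --force 60

```text
time: 3.0
tool_pos: [0.5093, -0.3039, 0.0865]
tcp_rot: [-3.139, 0.079, 0.005]
wrist_force: [0.3, 0.7, 1.6]
width: 0.751
grip_force: 0.0
```

Emit:
drive_tool --pt "0 0 0 0 0 0 0" --pt "0 0 0 0 0 0 0" --pt "0 0 0 0 0 0 0" --pt "0 0 0 0 0 0 0" --pt "0 0 0 0 0 0 0" --pt "0 0 0 0 0 0 0"

```text
time: 3.5
tool_pos: [0.5122, -0.305, 0.0903]
tcp_rot: [3.139, -0.08, 0.005]
wrist_force: [-0.4, 2.2, 6.2]
width: 0.248
grip_force: 58.5
```

Emit:
drive_tool --pt "0 0 0 0 0 -0.007 0" --pt "0 0 0 0 0 -0.012 0" --pt "0 0 0 0 0 -0.015 0" --pt "0 0 0 0 0 -0.02 0" --pt "0 0 0 0 0 -0.02 0" --pt "0 0 0 0 0 -0.02 0" --pt "0 0 0 0 0 -0.02 0" --pt "0 0 0 0 0 0 0"

```text
time: 4.17
tool_pos: [0.5132, -0.3062, 0.2079]
tcp_rot: [3.136, -0.08, 0.012]
wrist_force: [0.7, -0.7, -0.3]
width: 0.243
grip_force: 58.8
```

```bash
python3 - <<'E'
from h import *
s=status.read_state();print(s['width'],s['grip_force'],s['wrist_force'])
go(.5,-.15,.21,-15)
E
```

```text
0.24315486698241362 58.79496216773987 [ 0.72680789 -0.72528244 -0.33037675]
pos [ 0.5132 -0.3062  0.2079] heading -2.93 shift mm [ -21.2 -155.3   -3. ] turn [ 0.22 -0.47 12.07]
```

Emit:
drive_tool --pt "0.2 -0.5 0 -0.0064 -0.032 0 0" --pt "0 0 0 -0.0064 -0.032 0 0" --pt "0 0 0 -0.0064 -0.032 0 0" --pt "0 0 0 -0.0064 -0.032 0 0" --pt "0 0 0 -0.0064 -0.032 0 0" --pt "0 0 0 -0.0064 -0.032 0 0" --pt "0 0 0 -0.0064 -0.032 0 0" --pt "0 0 0 0 0 0 0"

```text
time: 4.83
tool_pos: [0.4754, -0.0736, 0.2018]
tcp_rot: [-3.134, 0.075, 0.017]
wrist_force: [-0.9, -0.4, -1.8]
width: 0.242
grip_force: 59.3
```

```bash
python3 - <<'E'
from h import *
go(.48,-.08,.215)
p=shot('wrist');save(p,'w2.png')
for c in ('drift','cover'):
  for m in masks_of(p,c)[:3]: print(c,m['score'],m['bbox'])
np.savez('w2.npz',W=p['W'],color=p['color'],intrinsics=p['intrinsics'],D=p['D'],T=tool())
E
```

```text
pos [ 0.4754 -0.0736  0.2018] heading -2.73 shift mm [  4.7   6.1 -13.3] turn [-0.38  0.65 -0.  ]
drift 0.71 [249.8, 216.7, 303.8, 369.1]
cover 0.74 [153.0, 0.0, 406.0, 165.8]
cover 0.23 [123.1, 225.2, 159.9, 258.8]
```

View pics/w2.png

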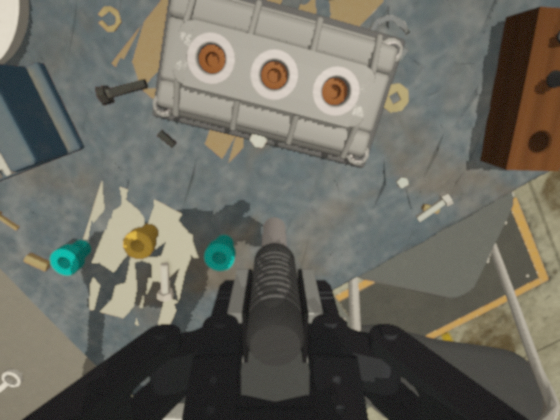

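The picture shows the drift gripped with its tip near (276,225). The three bore mouths, each with a white ring, are at (211,57), (274,75) and (336,91). The empty stand hole is at (540,141).

```bash
python3 - <<'E'
from h import *
d=np.load('w2.npz');p={k:d[k] for k in d}
hsv=cv2.cvtColor(p['color'],cv2.COLOR_RGB2HSV)
B=[]
for c in ((211,57),(274,75),(336,91)):
    m=((hsv[:,:,2]>205)&(hsv[:,:,1]<40)).astype(np.uint8)
    k=np.zeros_like(m);cv2.circle(k,c,29,1,-1);m&=k
    cs,_=cv2.findContours(m,cv2.RETR_EXTERNAL,cv2.CHAIN_APPROX_NONE);q=max(cs,key=cv2.contourArea)
    e=cv2.fitEllipse(cv2.convexHull(q))
    # inner: non-white region within
    inn=((1-m)&0);cv2.drawContours(inn,[q],-1,1,-1);inn&=(1-m)
    n,l,st,ce=cv2.connectedComponentsWithStats(inn);j=1+np.argmax(st[1:,4]);ys,xs=np.where(l==j)
    ei=cv2.fitEllipse(cv2.findContours((l==j).astype(np.uint8),0,1)[0][0])
    print(e,ei);B.append(ei[0])
X=onplane(p,B,.066);print(X.round(4).tolist(),np.linalg.norm(np.diff(X,axis=0),axis=1))
T=d['T'];t=T[:3,3]+T[:3,2]*.079;print('tip pred',t.round(4),proj(p,t),proj(p,t+T[:3,0]*.0075),proj(p,T[:3,3]-T[:3,2]*.041))
a=cv2.resize(p['color'][30:120,180:370,::-1],None,fx=4.2,fy=4.2,interpolation=cv2.INTER_CUBIC)
b=cv2.resize(p['color'][205:350,190:380,::-1],None,fx=4.2,fy=4.2,interpolation=cv2.INTER_CUBIC)
cv2.imwrite('pics/w2c.png',np.vstack([a,b])[:600,:800]); print(a.shape)
E
```

```text
((210.7543182373047, 57.51960372924805), (44.58736038208008, 48.71023178100586), 163.50135803222656) ((210.22340393066406, 58.0455322265625), (33.73054504394531, 36.117000579833984), 161.22731018066406)
((273.9519348144531, 73.86238861083984), (45.89420700073242, 48.228607177734375), 179.00372314453125) ((273.68792724609375, 74.4181137084961), (32.67357635498047, 34.46596145629883), 177.14761352539062)
((335.6861267089844, 90.45115661621094), (44.98931884765625, 47.93016815185547), 20.672788619995117) ((335.640869140625, 90.98037719726562), (31.37506675720215, 33.64842987060547), 19.12558937072754)
[[0.5871, -0.0294, 0.066], [0.5733, -0.0757, 0.066], [0.5594, -0.122, 0.066]] [0.04830633 0.04830533]
tip pred [ 0.4764 -0.078   0.1234] [[283.1198417  222.87359502]] [[283.24237743 212.38669676]] [[289.6434198  340.08932322]]
(378, 798, 3)
```

View pics/w2c.png

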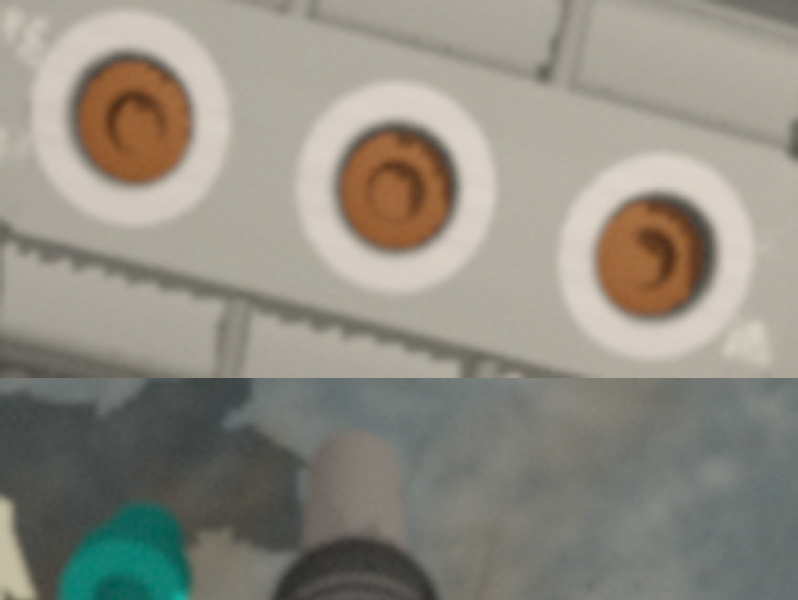

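```bash
cat >> h.py <<'E'
def bores(p,guess):
    hsv=cv2.cvtColor(p['color'],cv2.COLOR_RGB2HSV);B=[]
    for c in guess:
        m=((hsv[:,:,2]>205)&(hsv[:,:,1]<40)).astype(np.uint8)
        k=np.zeros_like(m);cv2.circle(k,tuple(int(round(v)) for v in c),29,1,-1);m&=k
        cs,_=cv2.findContours(m,cv2.RETR_EXTERNAL,cv2.CHAIN_APPROX_NONE)
        B.append(cv2.fitEllipse(cv2.convexHull(max(cs,key=cv2.contourArea)))[0])
    return onplane(p,B,.066),B
E
python3 - <<'E'
from h import *
a=shot('side')
T=tool();p=shot('wrist');print(np.abs(tool()-T).max())
go(.48,-.08,.215,-3)
g=proj(p,[[.5835,-.0294,.066],[.570,-.0757,.066],[.556,-.122,.066]]);print(g.round())
X,B=bores(p,g);print(X.round(4).tolist(),np.linalg.norm(np.diff(X,axis=0),axis=1),B)
np.savez('w3.npz',W=p['W'],color=p['color'],intrinsics=p['intrinsics'],D=p['D'],T=T)
t=T[:3,3]+T[:3,2]*.079;print(T[:3,2],'tip',t.round(4),proj(p,[t,t+T[:3,0]*.0075,T[:3,3]-T[:3,2]*.041]))
m=max(masks_of(p,'drift'),key=lambda m:m['score'])['mask']
for v in range(214,300,6):
    x=np.where(m[v])[0]; print(v,x.min() if len(x) else 0,x.max() if len(x) else 0,end='; ')
save(p,'w3.png')
E
```

```text
0.0007772991700639165
pos [ 0.4775 -0.0792  0.2026] heading -2.97 shift mm [  2.4   0.6 -12.4] turn [-0.17  0.51  0.03]
[[203.  67.]
 [266.  83.]
 [327.  99.]]
[[0.5874, -0.0298, 0.066], [0.5736, -0.0759, 0.066], [0.5598, -0.122, 0.066]] [0.04812686 0.04811318] [(203.03192138671875, 61.609676361083984), (265.9918518066406, 77.57801818847656), (327.4927673339844, 93.65193176269531)]
[-0.00882269  0.00343702 -0.99995517] tip [ 0.4767 -0.0786  0.1236] [[275.88975912 225.40108463]
 [275.91239396 214.99199132]
 [277.09496906 343.02268866]]
214 0 0; 220 265 282; 226 263 285; 232 263 286; 238 262 286; 244 262 287; 250 258 290; 256 255 293; 262 254 294; 268 253 295; 274 253 296; 280 252 296; 286 252 297; 292 250 298; 298 249 299;
```

The bores are at (0.5598,-0.122), (0.5736,-0.0759) and (0.5874,-0.0298). I'll feel bore_1 first, the one at the -y end.

Emit:
drive_tool --pt "-0.2 0.5 0 0.0214 0.0099 0 0" --pt "0 0 0 0.0214 0.0099 0 0" --pt "0 0 0 0.0214 0.0098 0 0" --pt "0 0 0 0.0215 0.0098 0 0" --pt "0 0 0 0 0 0.02 0" --pt "0 0 0 0 0 0.018 0" --pt "0 0 0 0 0 0 0" --pt "0 0 0 0 0 0 0"

```text
time: 5.8
tool_pos: [0.5597, -0.1229, 0.1629]
tcp_rot: [-3.14, 0.083, 0.006]
wrist_force: [0.9, -0.2, -2.1]
width: 0.238
grip_force: 59.4
```

Emit:
drive_tool --pt "0 0 0 0 0 0 0" --pt "0 0 0 0 0 0 0" --pt "0 0 0 0 0 0 0"

```text
time: 6.05
tool_pos: [0.5619, -0.1225, 0.1662]
tcp_rot: [3.14, -0.081, 0.004]
wrist_force: [0.2, 0.1, -1.7]
width: 0.234
grip_force: 59.4
```

```bash
python3 - <<'E'
from h import *
go(.561,-.123,.165,-3);s=status.read_state();print(s['wrist_force'])
p=shot('wrist');save(p,'w4.png')
T=tool();t=T[:3,3]+T[:3,2]*.078+T[:3,0]*-.001+T[:3,1]*-.0011;print(t)
print(proj(p,[[.5598,-.122,.066],[.5736,-.0759,.066],[.5874,-.0298,.066],t]))
b=cv2.resize(p['color'][170:290,190:370,::-1],None,fx=4.2,fy=4.2,interpolation=cv2.INTER_CUBIC);cv2.imwrite('pics/w4c.png',b)
E
```

```text
pos [ 0.5619 -0.1225  0.1662] heading -2.95 shift mm [-0.9  0.5  1.2] turn [ 0.03 -0.14  0.05]
[ 0.20058791  0.09431796 -1.66357621]
[ 0.56103192 -0.12136182  0.08811037]
[[275.11279782 218.32966695]
 [211.27009432 203.57435126]
 [146.23631987 188.53264202]
 [274.15231814 227.402639  ]]
```

View pics/w4c.png

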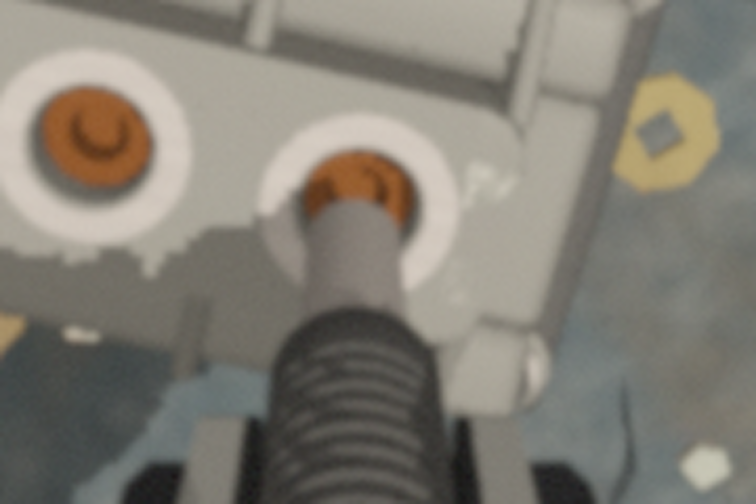

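The tip sits centred over the ring of bore_1 (crop u 355 against ring centre 360), so I'll go down and feel for contact.

Emit:
drive_tool --pt "0 0 0 -0.001 0.0005 0.008 0" --pt "0 0 0 0 0 0.008 0" --pt "0 0 0 0 0 0.006 0" --pt "0 0 0 0 0 0.002 0" --pt "0 0 0 0 0 0 0" --pt "0 0 0 0 0 0 0"

```text
time: 6.6
tool_pos: [0.5598, -0.1225, 0.1401]
tcp_rot: [-3.14, 0.08, 0.001]
wrist_force: [0.7, -0.2, -2.0]
width: 0.242
grip_force: 59.4
```

Emit:
drive_tool --pt "0 0 0 0 0 0.001 0" --pt "0 0 0 0 0 0.001 0" --pt "0 0 0 0 0 0.001 0" --pt "0 0 0 0 0 0 0" --pt "0 0 0 0 0 0 0"

```text
time: 7.02
tool_pos: [0.5601, -0.1227, 0.1377]
tcp_rot: [3.141, -0.081, 0.0]
wrist_force: [0.4, 0.1, -2.1]
width: 0.242
grip_force: 59.4
```

Emit:
drive_tool --pt "0 0 0 0 0 0.001 0" --pt "0 0 0 0 0 0.001 0" --pt "0 0 0 0 0 0 0"

```text
time: 7.27
tool_pos: [0.5605, -0.1227, 0.1366]
tcp_rot: [3.14, -0.081, 0.002]
wrist_force: [-1.3, 0.9, 4.9]
width: 0.242
grip_force: 60.2
```

Emit:
drive_tool --pt "0 0 0 0 0 0.001 0" --pt "0 0 0 0 0 0 0" --pt "0 0 0 0 0 0 0"

```text
time: 7.52
tool_pos: [0.5608, -0.1227, 0.1366]
tcp_rot: [3.14, -0.08, 0.003]
wrist_force: [-2.1, 0.7, 8.1]
width: 0.24
grip_force: 60.7
```

Emit:
drive_tool --pt "0 0 0 0 0 0.001 0" --pt "0 0 0 0 0 0.001 0" --pt "0 0 0 0 0 0 0" --pt "0 0 0 0 0 0 0"

```text
time: 7.85
tool_pos: [0.5614, -0.1228, 0.1366]
tcp_rot: [3.14, -0.081, 0.005]
wrist_force: [-5.2, 1.4, 16.3]
width: 0.242
grip_force: 61.5
```

Bore_1 doesn't move at about 18 N, so it is seized. I'll try bore_2.

Emit:
drive_tool --pt "0 0 0 0 0 -0.008 0" --pt "0 0 0 0 0 -0.01 0" --pt "0 0 0 0 0 -0.01 0" --pt "0 0 0 0 0 0 0" --pt "0 0 0 0.0038 -0.0156 0 0" --pt "0 0 0 0.0038 -0.0156 0 0" --pt "0 0 0 0.0038 -0.0155 0 0" --pt "0 0 0 0 0 0 0"

```text
time: 8.52
tool_pos: [0.5743, -0.0744, 0.1603]
tcp_rot: [-3.139, 0.078, -0.0]
wrist_force: [-0.9, 0.1, -1.6]
width: 0.243
grip_force: 59.5
```

Emit:
drive_tool --pt "0 0 0 0 0 0 0" --pt "0 0 0 0 0 0 0" --pt "0 0 0 0 0 0 0"

```text
time: 8.77
tool_pos: [0.5735, -0.0772, 0.1604]
tcp_rot: [3.14, -0.081, -0.001]
wrist_force: [0.4, -0.3, -1.3]
width: 0.243
grip_force: 59.5
```

```bash
python3 - <<'E'
from h import *
go(.5745,-.0768,.142,-3)
E
```

```text
pos [ 0.5735 -0.0772  0.1604] heading -2.96 shift mm [ 0.9 -0.4 18.4] turn [0.02 0.02 0.04]
```

Emit:
drive_tool --pt "0 0 0 0.0008 -0.0004 0.007 0" --pt "0 0 0 0 0 0.007 0" --pt "0 0 0 0 0 0.004 0" --pt "0 0 0 0 0 0.001 0" --pt "0 0 0 0 0 0.001 0" --pt "0 0 0 0 0 0.001 0" --pt "0 0 0 0 0 0 0"

```text
time: 9.35
tool_pos: [0.5746, -0.0763, 0.1395]
tcp_rot: [-3.141, 0.081, 0.0]
wrist_force: [-0.5, -0.6, -0.7]
width: 0.241
grip_force: 59.5
```

Emit:
drive_tool --pt "0 0 0 0 0 0.001 0" --pt "0 0 0 0 0 0.001 0" --pt "0 0 0 0 0 0.001 0" --pt "0 0 0 0 0 0 0"

```text
time: 9.68
tool_pos: [0.5745, -0.0762, 0.1365]
tcp_rot: [-3.141, 0.08, 0.0]
wrist_force: [-0.4, -0.2, -1.6]
width: 0.242
grip_force: 59.5
```

Emit:
drive_tool --pt "0 0 0 0 0 0.001 0" --pt "0 0 0 0 0 0.001 0" --pt "0 0 0 0 0 0.001 0" --pt "0 0 0 0 0 0 0"

```text
time: 10.02
tool_pos: [0.5754, -0.0763, 0.1362]
tcp_rot: [3.14, -0.08, 0.003]
wrist_force: [-4.1, 0.9, 9.3]
width: 0.24
grip_force: 60.6
```

Emit:
drive_tool --pt "0 0 0 0 0 0.001 0" --pt "0 0 0 0 0 0.001 0" --pt "0 0 0 0 0 0 0"

```text
time: 10.27
tool_pos: [0.576, -0.0763, 0.1361]
tcp_rot: [3.14, -0.08, 0.005]
wrist_force: [-6.2, 1.4, 18.6]
width: 0.242
grip_force: 61.6
```

Bore_2 holds at about 20 N as well. On to bore_3.

Emit:
drive_tool --pt "0 0 0 0 0 -0.008 0" --pt "0 0 0 0 0 -0.01 0" --pt "0 0 0 0 0 -0.01 0" --pt "0 0 0 0 0 0 0" --pt "0 0 0 0.0038 -0.0156 0 0" --pt "0 0 0 0.0038 -0.0156 0 0" --pt "0 0 0 0.0038 -0.0155 0 0" --pt "0 0 0 0 0 0 0"

```text
time: 10.93
tool_pos: [0.589, -0.028, 0.1594]
tcp_rot: [-3.139, 0.078, -0.001]
wrist_force: [-0.6, 0.1, -1.2]
width: 0.246
grip_force: 59.5
```

Emit:
drive_tool --pt "0 0 0 0 0 0 0" --pt "0 0 0 0 0 0 0" --pt "0 0 0 0 0 0 0"

```text
time: 11.18
tool_pos: [0.5881, -0.0308, 0.1594]
tcp_rot: [3.14, -0.081, -0.001]
wrist_force: [0.6, 0.4, -2.1]
width: 0.242
grip_force: 59.5
```

```bash
python3 - <<'E'
from h import *
go(.5884,-.0308,.142,-3)
p=shot('wrist')
print(proj(p,[[.5598,-.122,.066],[.5736,-.0759,.066],[.5874,-.0298,.066]]))
b=cv2.resize(p['color'][170:290,190:370,::-1],None,fx=4.2,fy=4.2,interpolation=cv2.INTER_CUBIC);cv2.imwrite('pics/w5c.png',b)
E
```

```text
pos [ 0.5881 -0.0308  0.1594] heading -2.96 shift mm [ 0.3  0.  17.4] turn [0.02 0.03 0.04]
[[399.46360202 248.06852803]
 [338.21680077 233.97843312]
 [274.48439064 219.30202645]]
```

Emit:
drive_tool --pt "0 0 0 0 0 0.007 0" --pt "0 0 0 0 0 0.007 0" --pt "0 0 0 0 0 0.004 0" --pt "0 0 0 0 0 0.001 0" --pt "0 0 0 0 0 0.001 0" --pt "0 0 0 0 0 0.001 0" --pt "0 0 0 0 0 0 0"

```text
time: 11.82
tool_pos: [0.5881, -0.0304, 0.139]
tcp_rot: [3.14, -0.08, -0.001]
wrist_force: [-2.6, -0.8, 2.1]
width: 0.242
grip_force: 59.8
```

Emit:
drive_tool --pt "0 0 0 0 0 0.001 0" --pt "0 0 0 0 0 0.001 0" --pt "0 0 0 0 0 0.001 0" --pt "0 0 0 0 0 0 0"

```text
time: 12.15
tool_pos: [0.5882, -0.0303, 0.1356]
tcp_rot: [3.14, -0.08, -0.001]
wrist_force: [-2.6, -1.5, 3.1]
width: 0.242
grip_force: 59.9
```

Emit:
drive_tool --pt "0 0 0 0 0 0.001 0" --pt "0 0 0 0 0 0.001 0" --pt "0 0 0 0 0 0 0"

```text
time: 12.4
tool_pos: [0.5882, -0.0303, 0.1334]
tcp_rot: [3.14, -0.08, -0.001]
wrist_force: [-3.1, -1.3, 2.9]
width: 0.241
grip_force: 59.9
```

Bore_3 gives at about 5 N, so I'll drive it through.

Emit:
drive_tool --pt "0 0 0 0 0 0.003 0" --pt "0 0 0 0 0 0.003 0" --pt "0 0 0 0 0 0.003 0" --pt "0 0 0 0 0 0.003 0" --pt "0 0 0 0 0 0.003 0" --pt "0 0 0 0 0 0.003 0" --pt "0 0 0 0 0 0 0"

```text
time: 12.98
tool_pos: [0.5883, -0.0301, 0.1147]
tcp_rot: [-3.14, 0.081, 0.0]
wrist_force: [-0.1, -0.1, -0.7]
width: 0.243
grip_force: 59.5
```

Emit:
drive_tool --pt "0 0 0 0 0 0.003 0" --pt "0 0 0 0 0 0.003 0" --pt "0 0 0 0 0 0.002 0" --pt "0 0 0 0 0 0.002 0" --pt "0 0 0 0 0 0.002 0" --pt "0 0 0 0 0 0 0" --pt "0 0 0 0 0 0 0"

```text
time: 13.57
tool_pos: [0.5884, -0.03, 0.1032]
tcp_rot: [-3.14, 0.081, -0.0]
wrist_force: [-0.4, -0.8, 0.3]
width: 0.243
grip_force: 59.7
```

Emit:
drive_tool --pt "0 0 0 0 0 -0.005 0" --pt "0 0 0 0 0 -0.01 0" --pt "0 0 0 0 0 -0.015 0" --pt "0 0 0 0 0 -0.015 0" --pt "0 0 0 0 0 -0.015 0" --pt "0 0 0 0 0 -0.015 0" --pt "0 0 0 0 0 -0.005 0" --pt "0 0 0 0 0 0 0"

```text
time: 14.23
tool_pos: [0.59, -0.0302, 0.1862]
tcp_rot: [3.14, -0.081, 0.007]
wrist_force: [0.5, 0.6, -1.2]
width: 0.244
grip_force: 59.4
```

Emit:
drive_tool --pt "0 0 0 -0.0077 0.0348 0 0" --pt "0 0 0 -0.0077 0.0348 0 0" --pt "0 0 0 -0.0077 0.0348 0 0" --pt "0 0 0 -0.0077 0.0348 0 0" --pt "0 0 0 -0.0077 0.0348 0 0" --pt "0 0 0 -0.0077 0.0348 0 0" --pt "0 0 0 -0.0077 0.0348 0 0" --pt "0 0 0 -0.0077 0.0348 0 0"

```text
time: 14.9
tool_pos: [0.5113, -0.3062, 0.1824]
tcp_rot: [-3.14, 0.081, 0.002]
wrist_force: [-0.0, 0.2, -1.3]
width: 0.243
grip_force: 59.4
```

Emit:
drive_tool --pt "0 0 0 0 0 0 0" --pt "0 0 0 0 0 0 0" --pt "0 0 0 0 0 0 0" --pt "0 0 0 0 0 0 0" --pt "0 0 0 0 0 0 0"

```text
time: 15.32
tool_pos: [0.5128, -0.3036, 0.1832]
tcp_rot: [-3.14, 0.078, 0.001]
wrist_force: [-0.3, -0.1, -1.3]
width: 0.242
grip_force: 59.7
```

```bash
python3 - <<'E'
from h import *
go(.512,-.305,.09,-3)
p=shot('wrist')
print(proj(p,[[.511,-.304,.045]]))
b=cv2.resize(p['color'][150:290,180:370,::-1],None,fx=4.2,fy=4.2,interpolation=cv2.INTER_CUBIC);cv2.imwrite('pics/w6c.png',b)
E
```

```text
pos [ 0.5128 -0.3036  0.1832] heading -2.84 shift mm [-0.7  1.5 93.2] turn [-0.04  0.03  0.16]
[[276.27988824 202.65493369]]
```

View pics/w6c.png

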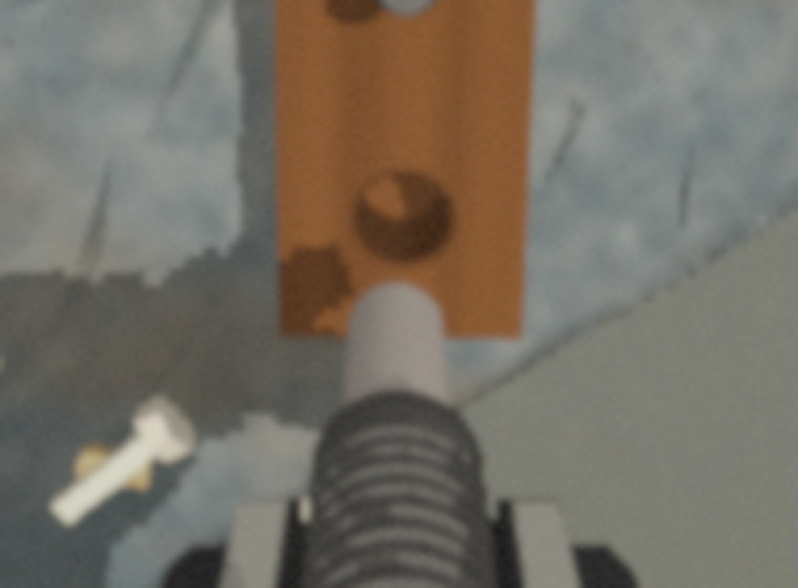

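The hole is at crop (403,216), i.e. pixel (276,201), about 1 mm from the prediction. The drift sits straight in the grip and is lined up with it.

Emit:
drive_tool --pt "0 0 0 -0.0003 0.0012 0.015 0" --pt "0 0 0 0 0 0.018 0" --pt "0 0 0 0 0 0.015 0" --pt "0 0 0 0 0 0.005 0" --pt "0 0 0 0 0 0 0" --pt "0 0 0 0 0 0 0"

```text
time: 15.87
tool_pos: [0.5126, -0.3057, 0.1309]
tcp_rot: [-3.141, 0.079, 0.0]
wrist_force: [0.5, 0.5, -1.4]
width: 0.239
grip_force: 59.7
```

Emit:
drive_tool --pt "0 0 0 0 0 0.003 0" --pt "0 0 0 0 0 0.003 0" --pt "0 0 0 0 0 0.003 0" --pt "0 0 0 0 0 0.003 0" --pt "0 0 0 0 0 0 0"

```text
time: 16.28
tool_pos: [0.5119, -0.306, 0.1181]
tcp_rot: [-3.14, 0.081, 0.001]
wrist_force: [-0.2, 0.2, -2.0]
width: 0.243
grip_force: 59.7
```

Entered cleanly with no side force, so I'll lower it on down.

Emit:
drive_tool --pt "0 0 0 0 0 0.005 0" --pt "0 0 0 0 0 0.005 0" --pt "0 0 0 0 0 0.005 0" --pt "0 0 0 0 0 0.005 0" --pt "0 0 0 0 0 0.003 0" --pt "0 0 0 0 0 0 0" --pt "0 0 0 0 0 0 0"

```text
time: 16.87
tool_pos: [0.512, -0.3061, 0.0952]
tcp_rot: [-3.14, 0.081, 0.001]
wrist_force: [-0.4, -0.2, -1.9]
width: 0.238
grip_force: 59.7
```

Emit:
drive_tool --pt "0 0 0 0 0 0.0015 0" --pt "0 0 0 0 0 0.0015 0" --pt "0 0 0 0 0 0 0" --pt "0 0 0 0 0 0 0"

```text
time: 17.2
tool_pos: [0.5122, -0.3062, 0.0927]
tcp_rot: [3.141, -0.081, 0.0]
wrist_force: [-0.6, 1.2, -1.5]
width: 0.24
grip_force: 59.7
```

Emit:
drive_tool --pt "0 0 0 0 0 0.001 0" --pt "0 0 0 0 0 0.001 0" --pt "0 0 0 0 0 0 0" --pt "0 0 0 0 0 0 0"

```text
time: 17.53
tool_pos: [0.5122, -0.3062, 0.0906]
tcp_rot: [-3.14, 0.081, 0.0]
wrist_force: [0.4, -0.7, -1.6]
width: 0.239
grip_force: 59.7
```

Emit:
drive_tool --pt "0 0 0 0 0 0 0.5" --pt "0 0 0 0 0 0 1" --pt "0 0 0 0 0 0 1" --pt "0 0 0 0 0 0 1" --pt "0 0 0 0 0 0 1" --pt "0 0 0 0 0 0 1" --pt "0 0 0 0 0 0 1"

```text
time: 18.12
tool_pos: [0.5123, -0.3062, 0.0907]
tcp_rot: [3.141, -0.081, 0.0]
wrist_force: [-1.2, -0.3, 0.9]
width: 1.002
grip_force: 0.0
```

Emit:
drive_tool --pt "0 0 0 0 0 -0.01 1" --pt "0 0 0 0 0 -0.015 1" --pt "0 0 0 0 0 -0.025 1" --pt "0 0 0 0 0 -0.03 1" --pt "0 0 0 0 0 -0.03 1" --pt "0 0 0 0 0 -0.01 1" --pt "0 0 0 -0.013 -0.035 0 1" --pt "0 0 0 -0.013 -0.035 0 1"

```text
time: 18.78
tool_pos: [0.4909, -0.236, 0.2127]
tcp_rot: [3.139, -0.085, 0.005]
wrist_force: [0.3, 0.5, -1.0]
width: 1.001
grip_force: 0.0
```

Emit:
drive_tool --pt "0 0 0 -0.013 -0.035 0 1" --pt "0 0 0 -0.013 -0.035 0 0.6" --pt "0 0 0 -0.013 -0.035 0 0.6" --pt "0 0 0 -0.013 -0.035 0 0.6" --pt "0 0 0 -0.013 -0.035 0 0.6" --pt "0 0 0 -0.013 -0.035 0 0.6" --pt "0 0 0 -0.013 -0.035 0 0.6" --pt "0 0 0 -0.013 -0.035 0 0.6"

```text
time: 19.45
tool_pos: [0.3993, 0.0514, 0.2109]
tcp_rot: [-3.14, 0.082, -0.001]
wrist_force: [1.1, 0.0, -0.3]
width: 0.597
grip_force: 0.0
```

Emit:
drive_tool --pt "0 0 0 0 0 0 0.6" --pt "0 0 0 0 0 0 0.6" --pt "0 0 0 0 0 0 0.6" --pt "0 0 0 0 0 0 0.6" --pt "0 0 0 0 0 0 0.6"

```text
time: 19.87
tool_pos: [0.4008, 0.0488, 0.2107]
tcp_rot: [3.14, -0.084, -0.0]
wrist_force: [0.6, -0.5, -0.2]
width: 0.596
grip_force: 0.0
```

```bash
python3 - <<'E'
from h import *
go(.40,.05,.21,-3)
p=shot('wrist');save(p,'w7.png')
hsv=cv2.cvtColor(p['color'],cv2.COLOR_RGB2HSV)
for m in masks_of(p,'bush')[:4]:
    k=m['mask'];print(round(m['score'],2),m['bbox'],np.median(p['color'][k],axis=0))
print('bush pred',proj(p,[[.4255,.0625,.039],[.4255,.0625,0]]))
u,v=[int(t) for t in proj(p,[[.4255,.0625,.03]])[0]]
t=shot('side')
b=cv2.resize(p['color'][v-60:v+60,u-70:u+70,::-1],(560,480),interpolation=cv2.INTER_CUBIC)
s=cv2.resize(t['color'][150:270,310:370,::-1],(240,480),interpolation=cv2.INTER_CUBIC)
cv2.imwrite('pics/w7c.png',np.hstack([b,s]));print(u,v)
print(T if 0 else tool()[:3,3])
E
```

```text
pos [0.4008 0.0488 0.2107] heading -3.06 shift mm [-0.8 -1.1  0.7] turn [ 0.02  0.   -0.06]
0.94 [240.3, 145.6, 271.7, 178.8] [215. 180.  77.]
0.79 [156.6, 163.7, 194.1, 199.3] [ 22. 178. 164.]
0.59 [323.3, 158.5, 360.1, 190.0] [ 24. 181. 167.]
bush pred [[259.08454317 164.98419046]
 [260.6853085  157.79731569]]
259 163
[0.40062329 0.04898591 0.21055411]
```

View pics/w7c.png

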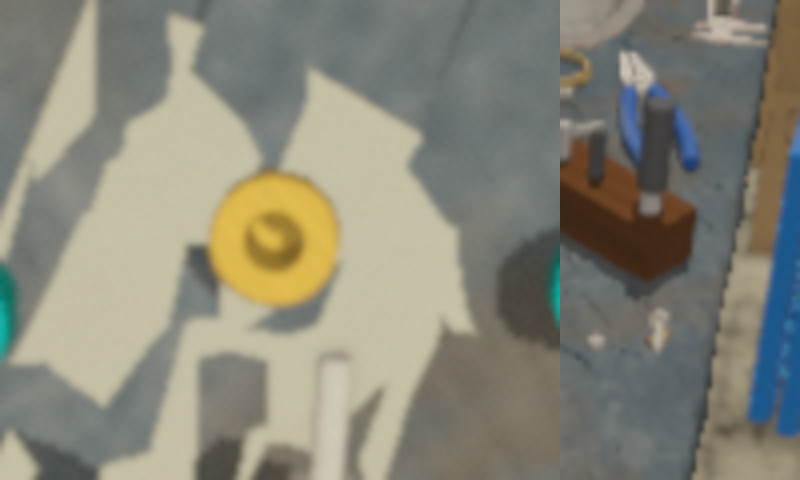

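The drift stands upright in its hole (right panel). The yellow bush's head is centred at crop (274,238), which is pixel (257.5,162.5).

```bash
python3 - <<'E'
from h import *
p=shot('wrist');hsv=cv2.cvtColor(p['color'],cv2.COLOR_RGB2HSV)
m=cv2.inRange(hsv,(18,110,90),(32,255,255));m[:110]=0;m[215:]=0
q=max(cv2.findContours(m,0,1)[0],key=cv2.contourArea);e=cv2.fitEllipse(cv2.convexHull(q));print(e)
X=onplane(p,[e[0],[257.5,162.5]],.039);print(X)
go(*X[0][:2],.025,-3)
E
```

```text
((257.37432861328125, 162.33580017089844), (32.212799072265625, 33.28253936767578), 18.421388626098633)
[[0.42784315 0.06407667 0.039     ]
 [0.427687   0.06397274 0.039     ]]
pos [0.4006 0.0491 0.2106] heading -3.05 shift mm [ 26.5 -16.4 185.6] turn [ 0.    0.02 -0.05]
```

Emit:
drive_tool --pt "0 0 0 0.0132 -0.0082 0.02 0.6" --pt "0 0 0 0.0133 -0.0082 0.03 0.6" --pt "0 0 0 0 0 0.03 0.6" --pt "0 0 0 0 0 0.03 0.6" --pt "0 0 0 0 0 0.03 0.6" --pt "0 0 0 0 0 0.015 0.6" --pt "0 0 0 0 0 0 0.6" --pt "0 0 0 0 0 0 0.6"

```text
time: 20.73
tool_pos: [0.4269, 0.0646, 0.0549]
tcp_rot: [3.14, -0.082, -0.004]
wrist_force: [0.1, -0.4, -0.5]
width: 0.6
grip_force: 0.0
```

Emit:
drive_tool --pt "0 0 0 0 0 0.01 0.6" --pt "0 0 0 0 0 0.01 0.6" --pt "0 0 0 0 0 0.01 0.6" --pt "0 0 0 0 0 0 0.6" --pt "0 0 0 0 0 0 0.6" --pt "0 0 0 0 0 0 0.6"

```text
time: 21.23
tool_pos: [0.4278, 0.065, 0.0258]
tcp_rot: [-3.141, 0.081, -0.0]
wrist_force: [0.4, 0.1, -0.2]
width: 0.6
grip_force: 0.0
```

Emit:
drive_tool --pt "0 0 0 0 -0.0008 0 0.5" --pt "0 0 0 0 0 0 0.4" --pt "0 0 0 0 0 0 0.3" --pt "0 0 0 0 0 0 0.2" --pt "0 0 0 0 0 0 0" --pt "0 0 0 0 0 0 0" --pt "0 0 0 0 0 0 0" --pt "0 0 0 0 0 0 0" --force 50

```text
time: 21.9
tool_pos: [0.4285, 0.0659, 0.0263]
tcp_rot: [-3.14, 0.081, -0.002]
wrist_force: [-0.9, 0.2, 5.8]
width: 0.321
grip_force: 49.0
```

Emit:
drive_tool --pt "0 0 0 0 0 0 0" --pt "0 0 0 0 0 0 0" --pt "0 0 0 0 0 0 0"

```text
time: 22.15
tool_pos: [0.4285, 0.0659, 0.0263]
tcp_rot: [-3.14, 0.081, -0.002]
wrist_force: [-1.5, -0.0, 6.0]
width: 0.327
grip_force: 49.0
```

Emit:
drive_tool --pt "0 0 0 0 0 -0.01 0" --pt "0 0 0 0 0 -0.025 0" --pt "0 0 0 0 0 -0.035 0" --pt "0 0 0 0 0 -0.035 0" --pt "0 0 0 0 0 -0.01 0" --pt "0 0 0 0.0253 0.0179 0 0" --pt "0 0 0 0.0253 0.0179 0 0" --pt "0 0 0 0.0253 0.0179 0 0"

```text
time: 22.82
tool_pos: [0.5011, 0.0079, 0.1411]
tcp_rot: [-3.14, 0.079, -0.001]
wrist_force: [0.3, 0.1, -2.1]
width: 0.324
grip_force: 49.4
```

Emit:
drive_tool --pt "0 0 0 0.0253 0.0179 0 0" --pt "0 0 0 0.0253 0.0179 0 0" --pt "0 0 0 0 0 0 0" --pt "0 0 0 0 0 0 0" --pt "0 0 0 0 0 0 0" --pt "0 0 0 0 0 0 0" --pt "0 0 0 0 0 0 0" --pt "0 0 0 0 0 0 0"

```text
time: 23.48
tool_pos: [0.5486, -0.0294, 0.1406]
tcp_rot: [-3.14, 0.079, 0.001]
wrist_force: [0.5, 0.4, -0.2]
width: 0.325
grip_force: 49.4
```

```bash
python3 - <<'E'
from h import *
go(.588,-.0305,.11,-3)
p=shot('wrist');T=tool();print(T[:3,2]);save(p,'w8.png')
X,B=bores(p,proj(p,[[.5598,-.122,.066],[.5736,-.0759,.066],[.5874,-.0298,.066]]));print(X.round(4).tolist(),B)
hsv=cv2.cvtColor(p['color'],cv2.COLOR_RGB2HSV)
m=cv2.inRange(hsv,(17,90,70),(33,255,255));m[:150]=0
q=max(cv2.findContours(m,0,1)[0],key=cv2.contourArea);print('yellow',cv2.boundingRect(q),cv2.contourArea(q))
M=m*0;cv2.drawContours(M,[q],-1,1,-1)
for v in range(cv2.boundingRect(q)[1],cv2.boundingRect(q)[1]+cv2.boundingRect(q)[3],3):
    x=np.where(M[v])[0];print(v,x.min(),x.max(),end='; ')
# predicted: foot centre and rims in tool frame
def tl(x,y,z): return T[:3,3]+T[:3,:3]@np.array([x,y,z])
a=np.linspace(0,6.283,72)
for nm,r,z in(('foot',.0085,.0263),('shank',.010,.0248),('headlow',.015,.0013),('headtop',.015,-.0127)):
    P=proj(p,[tl(r*np.cos(t),r*np.sin(t),z) for t in a]);print('\n',nm,P.min(0).round(1),P.max(0).round(1))
E
```

```text
pos [ 0.5486 -0.0294  0.1406] heading -2.89 shift mm [39.4 -0.9 30.6] turn [-0.01  0.02  0.11]
[-3.52020501e-05  4.29307943e-05 -9.99999998e-01]Traceback (most recent call last):
  File "<stdin>", line 4, in <module>
  File "h.py", line 32, in bores
    B.append(cv2.fitEllipse(cv2.convexHull(max(cs,key=cv2.contourArea)))[0])
                                           ~~~^^^^^^^^^^^^^^^^^^^^^^^^
ValueError: max() iterable argument is empty
```

```bash
sed -i 's/,29,1,-1/,36,1,-1/' h.py; python3 - <<'E'
from h import *
p=shot('wrist');T=tool()
g=proj(p,[[.5598,-.122,.066],[.5736,-.0759,.066],[.5874,-.0298,.066]]);print(g.round())
hsv=cv2.cvtColor(p['color'],cv2.COLOR_RGB2HSV)
for c in g[1:]:
    x,y=c.round().astype(int);print(p['color'][y,x-40:x+41:5].mean(-1).round().tolist())
    x0,y0=x-45,y-45
    r=hsv[max(y0,0):y+45,x0:x+45]
    m=((r[:,:,2]>200)&(r[:,:,1]<45)).astype(np.uint8)
    n,l,st,ce=cv2.connectedComponentsWithStats(m);j=1+np.argmax(st[1:,4])
    q=max(cv2.findContours((l==j).astype(np.uint8),0,1)[0],key=cv2.contourArea)
    e=cv2.fitEllipse(cv2.convexHull(q));ctr=[e[0][0]+x0,e[0][1]+max(y0,0)];print(e,ctr,onplane(p,ctr,.066).round(4))
m=cv2.inRange(hsv,(17,90,70),(33,255,255));m[:150]=0
q=max(cv2.findContours(m,0,1)[0],key=cv2.contourArea);bx=cv2.boundingRect(q);print('yellow',bx,cv2.contourArea(q))
M=m*0;cv2.drawContours(M,[q],-1,1,-1)
for v in range(bx[1],bx[1]+bx[3],3):
    x=np.where(M[v])[0];print(v,x.min(),x.max(),end='; ')
a=np.linspace(0,6.283,72)
for nm,r,z in(('foot',.0085,.0263),('shank',.010,.0248),('headlow',.015,.0013),('headtop',.015,-.0127)):
    P=proj(p,[T[:3,3]+T[:3,:3]@[r*np.cos(t),r*np.sin(t),z] for t in a]);print('\n',nm,P.min(0).round(1),P.max(0).round(1))
np.savez('w8.npz',W=p['W'],color=p['color'],intrinsics=p['intrinsics'],D=p['D'],T=T)
E
```

```text
[[415. 206.]
 [346. 189.]
 [274. 171.]]
[155.0, 156.0, 156.0, 188.0, 189.0, 97.0, 82.0, 88.0, 52.0, 76.0, 85.0, 69.0, 189.0, 189.0, 155.0, 157.0, 157.0]
((45.114559173583984, 41.3035774230957), (41.380836486816406, 49.041133880615234), 75.87025451660156) [np.float64(346.114559173584), np.float64(185.3035774230957)] [[ 0.5758 -0.0761  0.066 ]]
[154.0, 156.0, 148.0, 190.0, 183.0, 88.0, 69.0, 84.0, 61.0, 59.0, 62.0, 72.0, 189.0, 189.0, 155.0, 155.0, 158.0]
((45.842037200927734, 42.0693359375), (43.954925537109375, 50.542598724365234), 106.49761199951172) [np.float64(274.84203720092773), np.float64(168.0693359375)] [[ 0.5892 -0.0307  0.066 ]]
yellow (242, 226, 66, 105) 4669.0
226 255 257; 229 253 271; 232 252 280; 235 251 286; 238 251 286; 241 254 290; 244 259 287; 247 262 284; 250 265 287; 253 265 291; 256 263 294; 259 261 295; 262 259 296; 265 255 297; 268 252 299; 271 250 302; 274 248 303; 277 246 305; 280 245 305; 283 244 306; 286 243 306; 289 242 306; 292 242 307; 295 242 307; 298 242 307; 301 242 307; 304 242 307; 307 242 307; 310 243 307; 313 244 306; 316 246 304; 319 249 301; 322 252 298; 325 257 294; 328 263 288; 
 foot [260.6 245.1] [292.2 273.5]

 shank [257.7 243.6] [295.1 277.3]

 headlow [244.9 254.2] [308.4 310.1]

 headtop [242.3 268.5] [311.4 328.1]
```

```bash
cat > fit.py <<'E'
from h import *
from scipy.optimize import least_squares
def ringfit(p,X0,R0=None,lo=-150,hi=-30,edge='out'):
    """edge points by radial search of the bright->grey step of the white ring; fit circle on z=.066.
    angles are measured in the picture (negative = upwards)"""
    g=cv2.GaussianBlur(p['color'],(0,0),.8).astype(float).mean(-1);c=proj(p,[[*X0,.066]])[0]
    pts=[]
    s=349/(p['W'][2,3]-.066)/1000
    for a in np.radians(np.arange(lo,hi,4)):
        r=np.arange(12.5*s,22*s,.25) if edge=='out' else np.arange(7*s,14*s,.25)
        u=c[0]+r*np.cos(a);v=c[1]+r*np.sin(a)
        f=cv2.remap(g.astype(np.float32),u.astype(np.float32)[None],v.astype(np.float32)[None],1)[0]
        d=np.gradient(f);k=np.argmin(d) if edge=='out' else np.argmax(d)
        if abs(d[k])>2: pts.append((u[k],v[k]))
    P=onplane(p,pts,.066)[:,:2]
    if R0 is None: f=lambda q:np.hypot(*(P-q[:2]).T)-q[2];q0=[*X0,.016 if edge=='out' else .0107]
    else: f=lambda q:np.hypot(*(P-q[:2]).T)-R0;q0=list(X0)
    r=least_squares(f,q0,loss='soft_l1',f_scale=.0003);return r.x.round(4),len(P),(np.median(abs(f(r.x)))*1e3).round(2)
if __name__=='__main__':
    for fn in ('w2','w3','w8'):
        d=np.load(fn+'.npz');p={k:d[k] for k in d}
        if fn=='w2': continue
        for X0 in ((.5736,-.0759),(.5874,-.0298)):
            print(fn,'out all',*ringfit(p,X0,None,-180,180),'out up',*ringfit(p,X0,None,-180,0),'R16',*ringfit(p,X0,.0175,-180,0))
            print('   in all',*ringfit(p,X0,None,-180,180,'in'),'in R',*ringfit(p,X0,.0107,-180,180,'in'))
E
python3 fit.py
```

```text
w3 out all [ 0.5733 -0.0758  0.0176] 90 0.14 out up [ 0.5733 -0.0758  0.0176] 45 0.13 R16 [ 0.5734 -0.0758] 45 0.13
   in all [ 0.5732 -0.0759  0.0111] 90 0.11 in R [ 0.5733 -0.0759] 90 0.36
w3 out all [ 0.587  -0.0296  0.0176] 90 0.11 out up [ 0.5871 -0.0297  0.0175] 45 0.08 R16 [ 0.5872 -0.0297] 45 0.08
   in all [ 0.5871 -0.0299  0.0111] 90 0.13 in R [ 0.5871 -0.0298] 90 0.38
w8 out all [ 0.5728 -0.0763  0.0177] 90 0.14 out up [ 0.573  -0.0763  0.0175] 45 0.13 R16 [ 0.5731 -0.0763] 45 0.14
   in all [ 0.5731 -0.0761  0.011 ] 90 0.12 in R [ 0.5732 -0.0761] 90 0.32
w8 out all [ 0.5866 -0.0299  0.0176] 89 0.13 out up [ 0.5867 -0.0299  0.0175] 44 0.12 R16 [ 0.5868 -0.0299] 44 0.12
   in all [ 0.5869 -0.03    0.011 ] 90 0.11 in R [ 0.5869 -0.0299] 90 0.33
```

```bash
python3 - <<'E'
from fit import *
d=np.load('w8.npz');p={k:d[k] for k in d};T=d['T']
hsv=cv2.cvtColor(p['color'],cv2.COLOR_RGB2HSV)
m=cv2.inRange(hsv,(15,70,50),(35,255,255));m[:150]=0
q=max(cv2.findContours(m,0,1)[0],key=cv2.contourArea).reshape(-1,2)
q=cv2.convexHull(q).reshape(-1,2);q=q[q[:,1]>298]
for z in (.0087,.0127,):
    P=onplane(p,q,T[2,3]+z)[:,:2]
    for R0 in (None,.015):
        f=(lambda s:np.hypot(*(P-s[:2]).T)-s[2]) if R0 is None else (lambda s:np.hypot(*(P-s[:2]).T)-R0)
        r=least_squares(f,[*T[:2,3],.015][:3 if R0 is None else 2],loss='soft_l1',f_scale=.0003).x
        print(z,r.round(4),'in tool',(T[:3,:3].T@np.array([*(r[:2]-T[:2,3]),0])*1e3).round(2),len(q))
print(T[:3,3])
E
```

```text
0.0087 [ 0.5456 -0.0287  0.0158] in tool [-3.44 -0.71 -0.  ] 16
0.0087 [ 0.5447 -0.0287] in tool [-4.38 -0.61 -0.  ] 16
0.0127 [ 0.5482 -0.0288  0.0153] in tool [-0.86 -0.72 -0.  ] 16
0.0127 [ 0.5478 -0.0288] in tool [-1.25 -0.7  -0.  ] 16
[ 0.54903209 -0.02954944  0.14082327]
```

Emit:
drive_tool --pt "0 0 0 0.013 -0.0003 0 0" --pt "0 0 0 0.013 -0.0003 0.01 0" --pt "0 0 0 0.0128 -0.0002 0.01 0" --pt "0 0 0 0 0 0.01 0" --pt "0 0 0 0 0 0.008 0" --pt "0 0 0 0 0 0 0" --pt "0 0 0 0 0 0 0" --pt "0 0 0 0 0 0 0"

```text
time: 24.25
tool_pos: [0.5877, -0.0312, 0.1028]
tcp_rot: [3.141, -0.08, -0.0]
wrist_force: [-0.2, -0.1, -0.4]
width: 0.324
grip_force: 49.4
```

```bash
python3 - <<'E'
from h import *
for i in range(3): go(.5878,-.0307,.0925,-3);shot('wrist')
E
```

```text
pos [ 0.5877 -0.0312  0.1028] heading -2.94 shift mm [ 0.1 -0.5 10.3] turn [0.   0.02 0.06]
pos [ 0.5881 -0.0312  0.1032] heading -2.94 shift mm [-0.4 -0.5 10.7] turn [-0.   -0.03  0.06]
pos [ 0.5884 -0.0313  0.1034] heading -2.94 shift mm [-0.6 -0.6 10.9] turn [ 0.   -0.06  0.06]
```

Emit:
drive_tool --pt "0 0 0 -0.0005 -0.0005 0.004 0" --pt "0 0 0 0 0 0.004 0" --pt "0 0 0 0 0 0.001 0" --pt "0 0 0 0 0 0.001 0" --pt "0 0 0 0 0 0.001 0" --pt "0 0 0 0 0 0 0" --pt "0 0 0 0 0 0 0"

```text
time: 24.98
tool_pos: [0.5878, -0.0308, 0.0916]
tcp_rot: [-3.141, 0.081, 0.0]
wrist_force: [0.0, 0.1, -0.8]
width: 0.327
grip_force: 49.4
```

Emit:
drive_tool --pt "0 0 0 0 0 0.001 0" --pt "0 0 0 0 0 0.001 0" --pt "0 0 0 0 0 0 0"

```text
time: 25.23
tool_pos: [0.588, -0.0305, 0.0898]
tcp_rot: [-3.14, 0.081, -0.001]
wrist_force: [-0.6, 1.1, -0.4]
width: 0.323
grip_force: 49.4
```

Emit:
drive_tool --pt "0 0 0 0 0 0.001 0" --pt "0 0 0 0 0 0.001 0" --pt "0 0 0 0 0 0 0"

```text
time: 25.48
tool_pos: [0.588, -0.03, 0.088]
tcp_rot: [-3.139, 0.081, -0.001]
wrist_force: [0.4, 4.6, 2.0]
width: 0.329
grip_force: 49.6
```

The foot is in the mouth, with a small +y side load. I'll ease over that way and continue.

Emit:
drive_tool --pt "0 0 0 0 -0.0008 0 0" --pt "0 0 0 0 0 0 0" --pt "0 0 0 0 0 0 0"

```text
time: 25.73
tool_pos: [0.5878, -0.0298, 0.0875]
tcp_rot: [-3.141, 0.08, 0.0]
wrist_force: [0.6, 2.9, -0.4]
width: 0.326
grip_force: 49.5
```

Emit:
drive_tool --pt "0 0 0 0 0 0.001 0" --pt "0 0 0 0 0 0.001 0" --pt "0 0 0 0 0 0 0"

```text
time: 25.98
tool_pos: [0.5878, -0.0298, 0.0854]
tcp_rot: [-3.14, 0.081, 0.0]
wrist_force: [1.2, 3.8, 0.2]
width: 0.326
grip_force: 49.5
```

Emit:
drive_tool --pt "0 0 0 0 0 0.001 0" --pt "0 0 0 0 0 0.001 0" --pt "0 0 0 0 0 0 0"

```text
time: 26.23
tool_pos: [0.5878, -0.0298, 0.0835]
tcp_rot: [-3.14, 0.081, 0.0]
wrist_force: [0.0, 4.6, 0.2]
width: 0.325
grip_force: 49.5
```

Emit:
drive_tool --pt "0 0 0 0 -0.0008 0 0" --pt "0 0 0 0 0 0.002 0" --pt "0 0 0 0 0 0.002 0" --pt "0 0 0 0 0 0.002 0" --pt "0 0 0 0 0 0.002 0" --pt "0 0 0 0 0 0 0"

```text
time: 26.73
tool_pos: [0.5872, -0.0294, 0.0748]
tcp_rot: [3.14, -0.081, -0.002]
wrist_force: [-0.7, -0.2, -1.1]
width: 0.327
grip_force: 49.5
```

Emit:
drive_tool --pt "0 0 0 0 0 0.001 0" --pt "0 0 0 0 0 0.001 0" --pt "0 0 0 0 0 0.001 0" --pt "0 0 0 0 0 0.001 0" --pt "0 0 0 0 0 0.001 0" --pt "0 0 0 0 0 0 0"

```text
time: 27.23
tool_pos: [0.5877, -0.0292, 0.0704]
tcp_rot: [3.14, -0.08, -0.0]
wrist_force: [-0.0, -0.4, -1.6]
width: 0.327
grip_force: 49.5
```

Emit:
drive_tool --pt "0 0 0 0 0 0.001 0" --pt "0 0 0 0 0 0.001 0" --pt "0 0 0 0 0 0 0"

```text
time: 27.48
tool_pos: [0.5878, -0.0293, 0.0686]
tcp_rot: [3.14, -0.081, 0.0]
wrist_force: [-0.5, -0.6, -0.9]
width: 0.322
grip_force: 49.5
```

Emit:
drive_tool --pt "0 0 0 0 0 0.001 0" --pt "0 0 0 0 0 0.001 0" --pt "0 0 0 0 0 0 0" --pt "0 0 0 0 0 0 0"

```text
time: 27.82
tool_pos: [0.5881, -0.0293, 0.0679]
tcp_rot: [3.14, -0.081, 0.001]
wrist_force: [-3.2, -1.1, 6.5]
width: 0.325
grip_force: 50.2
```

Emit:
drive_tool --pt "0 0 0 0 0 0.001 0" --pt "0 0 0 0 0 0 0" --pt "0 0 0 0 0 0 0"

```text
time: 28.07
tool_pos: [0.5882, -0.0293, 0.0678]
tcp_rot: [3.14, -0.08, 0.001]
wrist_force: [-5.9, -1.5, 11.5]
width: 0.324
grip_force: 50.7
```

Emit:
drive_tool --pt "0 0 0 0 0 0.001 0" --pt "0 0 0 0 0 0 0" --pt "0 0 0 0 0 -0.001 0" --pt "0 0 0 0 0 -0.001 0" --pt "0 0 0 0 0 -0.0015 0" --pt "0 0 0 0 0 0 0"

```text
time: 28.57
tool_pos: [0.5879, -0.0293, 0.0683]
tcp_rot: [3.14, -0.081, 0.001]
wrist_force: [-0.4, -1.1, -0.2]
width: 0.323
grip_force: 49.5
```

Emit:
drive_tool --pt "0 0 0 0 0 0 0.5" --pt "0 0 0 0 0 0 0.6" --pt "0 0 0 0 0 0 0.7" --pt "0 0 0 0 0 0 0.7" --pt "0 0 0 0 0 0 0.7" --pt "0 0 0 0 0 0 0.7"

```text
time: 29.07
tool_pos: [0.5879, -0.0291, 0.0681]
tcp_rot: [-3.14, 0.081, 0.0]
wrist_force: [-0.0, -0.0, 0.7]
width: 0.702
grip_force: 0.0
```

Emit:
drive_tool --pt "0 0 0 0 0 -0.01 0.7" --pt "0 0 0 0 0 -0.02 0.7" --pt "0 0 0 0 0 -0.02 0.7" --pt "0 0 0 0 0 -0.01 0" --pt "0 0 0 0 0 0 0" --pt "0 0 0 0 0 0 0" --pt "0 0 0 0 0 0 0" --pt "0 0 0 0 0 0 0"

```text
time: 29.73
tool_pos: [0.5867, -0.029, 0.1267]
tcp_rot: [-3.14, 0.081, 0.004]
wrist_force: [0.9, 0.1, 0.4]
width: 0.011
grip_force: 0.0
```

Emit:
drive_tool --pt "0 0 0 0 0 0 0" --pt "0 0 0 0 0 0 0" --pt "0 0 0 0 0 0 0"

```text
time: 29.98
tool_pos: [0.5874, -0.0291, 0.1274]
tcp_rot: [-3.14, 0.081, 0.002]
wrist_force: [0.4, 0.1, -0.5]
width: -0.003
grip_force: 0.0
```

```bash
python3 - <<'E'
from h import *
go(.5875,-.030,.08,-3)
p=shot('wrist');save(p,'w9.png')
b=shot('side');save(b,'s9.png')
hsv=cv2.cvtColor(b['color'],cv2.COLOR_RGB2HSV)
m=cv2.inRange(hsv,(15,110,70),(35,255,255))
for c in cv2.findContours(m,0,1)[0]:
    if cv2.contourArea(c)>15: print(cv2.boundingRect(c))
a=np.linspace(0,6.283,72)
P=proj(b,[[.5872+.015*np.cos(t),-.0299+.015*np.sin(t),z] for t in a for z in(.066,.080)]);print('pred home',P.min(0),P.max(0))
P=proj(b,[[.5872,-.0299,.08],[.5872,-.0299,.085]]);print(P)
E
```

```text
pos [ 0.5874 -0.0291  0.1274] heading -2.94 shift mm [ 0.2  0.9 47.4] turn [-0.01  0.08  0.06]
(87, 414, 19, 6)
(529, 357, 31, 12)
(0, 260, 54, 108)
(237, 217, 11, 12)
(0, 193, 16, 49)
(21, 149, 24, 53)
(255, 126, 36, 27)
(358, 125, 53, 90)
(313, 78, 8, 14)
(296, 74, 8, 18)
(357, 49, 7, 22)
(338, 46, 20, 21)
pred home [236.12452512 217.39429374] [248.14772698 228.97120469]
[[242.04801959 220.97069081]
 [241.96420904 219.41155003]]
```

The side view agrees with the bush being home: rows 217–229 seen, 217.4–229 predicted. I'll confirm with a light press from above using shut fingers.

Emit:
drive_tool --pt "0 0 0 0 0.0009 0.012 0" --pt "0 0 0 0 0 0.014 0" --pt "0 0 0 0 0 0.012 0" --pt "0 0 0 0 0 0.004 0" --pt "0 0 0 0 0 0 0" --pt "0 0 0 0 0 0.001 0" --pt "0 0 0 0 0 0.001 0" --pt "0 0 0 0 0 0 0"

```text
time: 30.75
tool_pos: [0.5883, -0.0301, 0.0847]
tcp_rot: [3.14, -0.08, 0.002]
wrist_force: [-0.5, -0.1, -0.0]
width: -0.004
grip_force: 0.0
```

Emit:
drive_tool --pt "0 0 0 0 0 0.001 0" --pt "0 0 0 0 0 0.001 0" --pt "0 0 0 0 0 0.001 0" --pt "0 0 0 0 0 0 0"

```text
time: 31.08
tool_pos: [0.5878, -0.03, 0.0811]
tcp_rot: [3.141, -0.081, 0.0]
wrist_force: [-0.5, 0.8, 0.3]
width: -0.006
grip_force: 0.0
```

Emit:
drive_tool --pt "0 0 0 0 0 0.001 0" --pt "0 0 0 0 0 0.001 0" --pt "0 0 0 0 0 0.001 0" --pt "0 0 0 0 0 0 0"

```text
time: 31.42
tool_pos: [0.5881, -0.0301, 0.08]
tcp_rot: [3.141, -0.081, 0.0]
wrist_force: [-5.1, 0.1, 10.5]
width: 0.003
grip_force: 5.3
```

Emit:
drive_tool --pt "0 0 0 0 0 0.001 0" --pt "0 0 0 0 0 0.0005 0" --pt "0 0 0 0 0 0 0"

```text
time: 31.67
tool_pos: [0.5881, -0.0301, 0.08]
tcp_rot: [3.14, -0.08, 0.0]
wrist_force: [-8.3, 0.6, 18.2]
width: 0.002
grip_force: 9.1
```

Contact comes at exactly z = 0.080 and doesn't move at 18 N, so the bush is fully home. I'll lift clear, check and hand in.

Emit:
drive_tool --pt "0 0 0 0 0 -0.005 0" --pt "0 0 0 0 0 -0.02 0" --pt "0 0 0 0 0 -0.03 0" --pt "0 0 0 0 0 -0.03 0" --pt "0 0 0 0 0 -0.03 0" --pt "0 0 0 0 0 0 0" --pt "0 0 0 0 0 0 0" --pt "0 0 0 0 0 0 0"

```text
time: 32.33
tool_pos: [0.5875, -0.03, 0.1912]
tcp_rot: [-3.141, 0.081, 0.001]
wrist_force: [0.6, -0.4, -0.9]
width: -0.001
grip_force: 0.0
```

```bash
python3 - <<'E'
from h import *
b=shot('side')
for c in ('drift','oil','fork'): print(c,[(round(m['score'],2),m['bbox']) for m in masks_of(b,c)[:1]])
hsv=cv2.cvtColor(b['color'],cv2.COLOR_RGB2HSV);m=cv2.inRange(hsv,(15,110,70),(35,255,255))[210:235,225:260];print(cv2.boundingRect(m))
print(workorder.finish_job())
E
```

```text
drift [(0.7, [328.5, 173.4, 339.1, 205.1])]
oil [(0.83, [234.1, 169.0, 252.9, 204.9])]
fork [(0.7, [287.2, 171.7, 318.0, 182.4])]
(12, 7, 11, 12)
the job is handed in; nothing more can be done
None
```

The job is done and handed in: the freed stub was in bore_3 and was driven right through, bore_1 and bore_2 held at about 20 N and were left, the drift is upright in its stand hole, and the new bush is fully home in bore_3, with no push over about 20 N in any reading, at about 32 s.

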